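# Lever the battery cover off a handheld vacuum

## Robot

A 6-joint arm with a two-finger parallel gripper is mounted at the origin on the work surface. World frame = base frame: x ahead of the robot, y to its left, z up, the work surface at z = 0. Lengths are in m, angles in rad, forces in N, time in s.
With the tool pointing down it reaches from about 0.25 to 0.775 m from the base axis. Payload 4 kg.
Tool frame: the origin (TCP) lies at the very end of the fingers, on their centre line; the grasp point (between the pads) lies 19 mm behind it; z points along the fingers, y is the line along which they close (so a half turn about z gives the same grasp; the last joint's range is limited). The gripper opens to 94 mm and grips with 3 to 60 N. Pads are 16 mm wide; open, the fingers measure 119 mm over their backs; the gripper's body (75 mm by 177 mm) begins 78 mm behind the grasp point.
Start: joints at [-1.446, 0.087, 1.371, -0, 1.684, -0.103], TCP at [0.124, -0.536, 0.206] pointing down, gripper open.
Joint ranges: [-3.1, 3.1], [-0.76, 2.03], [0.27, 2.55], [-1.08, 4.22], [0.17, 2.65], [-2.57, 2.57]. Speed limits (rad/s): [2.79, 2.79, 3.14, 3.14, 3.14, 3.14].

## Interface

Orientations are given as [roll, pitch, yaw] about the fixed x, y, z axes, in that order (R = Rz(yaw) Ry(pitch) Rx(roll)).
In Python, from bench import robot, vision gives the robot as it stands.
- The arm moves only by the shell command python3 -m crank 'ROWS'. ROWS is JSON, a list of rows, each a list of 3 entries, a list of its own where there are three numbers: the closure, from 0 (fully open) to 1 (shut), then the shift along the tool's x, y, z in m, then the turn, a rotation vector about the tool's x, y, z in degrees. A call has 1 to 8 rows; each row shifts and turns the commanded pose from where the row before left it, along the tool's axes as they then stand; what a row does not reach is not made up. A row lasts 1/10 s, in which the tool goes at most 50 mm and 8.59 degrees, less where a joint would pass 70% of its speed; a pose out of reach is approached as far as the arm can. A call with a gripper value outside its range is refused whole. The fingers move at their own pace and stop on an object; the grip force is fixed at half the most. Time passes only in rows, so rows that do not move let the fingers close. It gives the time, the measured TCP pose, the force, the opening and the grip force at its end, in the units of the state.
- robot.get_obs(): the state, without advancing time (a new reading comes with each control period).
- vision.snapshot(name): name is "scene" or "top" or "wrist"; returns a dict with "color" (384x512x3 uint8, red, green, blue), "z_map" (384x512 float32, m along the optical axis (not along the pixel's ray), 0 where there is no reading), "fx", "fy", "cx", "cy" (pixels), "R" (3x3) and "t" (3): a world point X has camera coordinates R X + t. Camera axes: x right, y down, z forward; pixel columns grow to the right and rows downward; lengths in m; the calibration is good to about 2 mm. A picture is of the moment at which its call begins.
- robot.close_job(): hands the job in; it is judged then, once.
The state is a dict: "time": time; "joint_positions": joint angles; "qvel": joint speeds; "joint_torque": joint torques, N m; "tool_pos": TCP position; "ee_rot": TCP orientation; "wrist_force": force on the tool from outside, world axes, zero at the start; "wrist_torque": the same for the moment, N m; "width": finger opening in m; "finger_force": force on a finger pad.
Only numpy, scipy, OpenCV 4.12 (cv2) and the standard library are available. Lean on these libraries where they do the work, as an engineer would, in place of code of your own. Each camera call takes 0.05 s, during which the arm holds its last target. There are 200 camera calls.

## Task

Slide the vacuum's cover lock back to its end stop, then use the flat lever to prise the battery cover up out of its catch. Take the cover off and set it down flat on the cork mat, outer face up, and set the lever down on the mat too; put them down rather than drop them, and leave the other things where they are.

Things in the scene. Friction and masses are not known exactly. Their poses are not given: they have to be found in the camera images.
- vac: Handheld vacuum lying on its side, fixed, upper face flat, 96 mm above the table. Origin on the table below the middle of the battery cover's rear edge (as fitted); x to the nozzle, y to the loop handle, z up. Body x -24 to 154, y -60 to 60 mm; clear dust cup and nozzle on to x = 355; loop handle out to y = 135, lower than 66 mm. Nothing stands behind the tail (x < -24): a lever's handle has room.
- pry_pocket (a point): On the vacuum at x = 0, y = 0, z = 96 mm: middle of the fitted cover's rear edge, at the upper face. The cover fills x 0 to 115, y -30 to 30, flush. Behind its edge is an open pocket for a blade: x -14 to 0, y -14.5 to 14.5 mm, floor 22 mm below the face, running on under the cover's lip to x = 16.
- pry_bar (a point): Front top edge of the 8 mm wide bar behind the pocket, on the vacuum at x = -14, y = 0, z = 94 mm: the edge on which a lever turns. A blade laid over it must slope down towards +x by 25 to 40 degrees to pass below the lip (tip about x = 8); turning the handle down to level or 10 degrees below lifts the lip.
- lock (a joint): Travel of the cover lock, m: 0 to 0.004 at the start (locked, its tab lies over the cover's rear corner so that the cover cannot rise), 0.022 at its end stop (unlocked). Grows as the lock slides towards the tail (-x of the vacuum). Takes about 3 N and stays where it is left.
- lock_grip (a point): Top middle of the lock's ribbed black thumb grip, moving with it; at y = -44 mm of the vacuum. The grip is 26 mm along the vacuum's x and 12 wide; its top is 17.5 mm above the upper face. The face is free before and behind it (pinch it along x, or push it from the front); on its +y side its 14 mm long, 4 mm high tab reaches 22 mm over to the cover.
- cover: Grey battery cover, a shell 115 mm (x) by 60 (y) by 14 high, 70 g. Origin at the centre of its underside, x to the nozzle while fitted, z to its outer face. Fitted flush in the vacuum with 1.5 mm gaps, so fingers find no hold. Two 4 mm tongues at its +x end sit under the housing: once its rear is raised 25 mm or more, draw it about 8 mm towards the tail to free them.
- cover_lip (a point): Middle of the cover's rear edge, on the underside of its 4 mm thick lip (x -57.5, y 0, z 10 mm of the cover; 92 to 93 mm above the table while fitted). Under it is a hollow 16 mm deep, 29 wide for a blade. A sprung catch holds this edge: about 10 N upwards frees it within 4 mm of rise, then a leaf spring lifts the edge to about 18 mm above fitted.
- cover_pinch (a point): Middle of the cover's top at 28 mm from its rear edge (x -29.5, y 0, z 14 mm of the cover). Once the cover has sprung up, its flat upright sides stand about 13 mm above the vacuum here and can be pinched across the 60 mm width from above.
- lever: Flat lever (narrow stiff-bladed prising tool), 182 mm, 90 g, lying on the cork mat: wooden handle x -60 to 30 mm, 24 mm wide, 20 thick, flat sides; steel blade x 42 to 122 mm, 14 wide, 2.5 thick, at the middle of the handle's thickness. Origin on its underside, x to the blade's tip, z up as it lies. Balances near x = 25.
- lever_tip (a point): Middle of the blade's tip: x 122, y 0, z 10 mm of the lever.
- lever_grip (a point): Point to grip on the handle, on the lever's axis: x 10, y 0, z 10 mm of the lever, 112 mm behind the tip.
- mat: Cork mat, fixed, 240 mm (x) by 220 (y), 4 mm thick; origin at the centre of its underside. The lever starts at x = 45 to 70 mm of it, roughly along y; the half at -x is free.
- brush: Beechwood clothes brush, 160 x 52 x 48 mm, bystander; origin centre of underside.
- nozzle: Narrow metal crevice nozzle, 180 x 38 x 38 mm, lying along its x, bystander; origin under its middle.
- jar: Sealed amber jar, 72 mm across, 90 high, bystander; origin centre of underside.
- cup: Spare clear dust cup, open, 90 mm across, 95 high, bystander; origin centre of underside.
- tin: Flat shoe-polish tin, 85 mm across, 24 high, bystander; origin centre of underside.
- shoetree: Wooden shoe tree, 230 mm long, 66 high, bystander; origin under its middle.
Mind the look-alikes: they are no part of the job. Of the things shaped like the cover, the grey one is meant. There is more than one size of the lever; the job needs the smaller.

How it is judged:
By the outcome, as a careful person would: the job done as asked, in the order asked, and still so for the second after the job is handed in, with the robot touching nothing.
It also fails if it takes over 72 s, if anything falls off the work surface, if the arm or the gripper's body presses on something with over 40 N, if the wrist force passes 120 N, or if a joint passes its speed limit or range.

## Working session

There is one attempt and no reset: what is moved stays moved. The work goes in short steps, Python scripts to look and compute and a shell command to move; the robot and the scene stay as the last step left them, time stands still between calls to the robot, and variables do not carry over. Pictures are saved under pics/ and viewed, at most 10 in all, crops included, and the job is handed in when it is done.

```bash
ls; mkdir -p pics
cat > h.py <<'E'
import numpy as np, cv2
from bench import robot, vision
from scipy.spatial.transform import Rotation as Ro
def snap(n):
    s=vision.snapshot(n); np.savez('pics/%s.npz'%n,**s); return s
def pts(s):
    z=s['z_map'];v,u=np.indices(z.shape)
    c=np.stack([(u-s['cx'])/s['fx']*z,(v-s['cy'])/s['fy']*z,z],-1)
    return (c-s['t'])@s['R']
def save(s,n,crop=None,sc=1):
    im=s['color'][:,:,::-1]
    if crop: im=im[crop[1]:crop[3],crop[0]:crop[2]]
    cv2.imwrite('pics/'+n,cv2.resize(im,None,fx=sc,fy=sc,interpolation=cv2.INTER_CUBIC))
E
python3 - <<'E'
from h import *
s=snap('top');save(s,'top.png',None,1.5)
t=snap('scene');save(t,'scene.png',None,1.5)
print(robot.get_obs()); print(-s['R'].T@s['t'],s['R'],-t['R'].T@t['t'])
E
```

```text
pics
{'time': 0.1, 'joint_positions': array([-1.44608943e+00,  8.79045276e-02,  1.37207801e+00,  2.43048380e-06,
        1.68362027e+00, -1.03100115e-01]), 'qvel': array([-9.95384653e-04, -1.98515178e-03, -4.71959221e-03,  5.20085267e-04,
       -4.40265954e-05,  1.76643213e-04]), 'joint_torque': array([ 1.26031813e-03, -3.41254520e+01, -3.03301263e+01,  7.19416304e-02,
        3.04667931e-02, -9.35598496e-05]), 'tool_pos': array([ 0.12414756, -0.53529914,  0.20442117]), 'ee_rot': array([-3.13959342e+00, -2.09283036e-04,  2.27807071e-01]), 'wrist_force': array([0.17140877, 0.40778556, 0.01356572]), 'wrist_torque': array([-0.02031587, -0.0467258 ,  0.03887409]), 'finger_force': 0.0, 'width': 0.09407073963670082}
[ 0.45489479 -0.16794345  1.47112527] [[ 0.03040975 -0.99940136 -0.01649757]
 [-0.99668283 -0.02907223 -0.07601408]
 [ 0.07548896  0.01875442 -0.99697025]] [ 1.03002562 -1.00059963  1.4112408 ]
```

View pics/top.png

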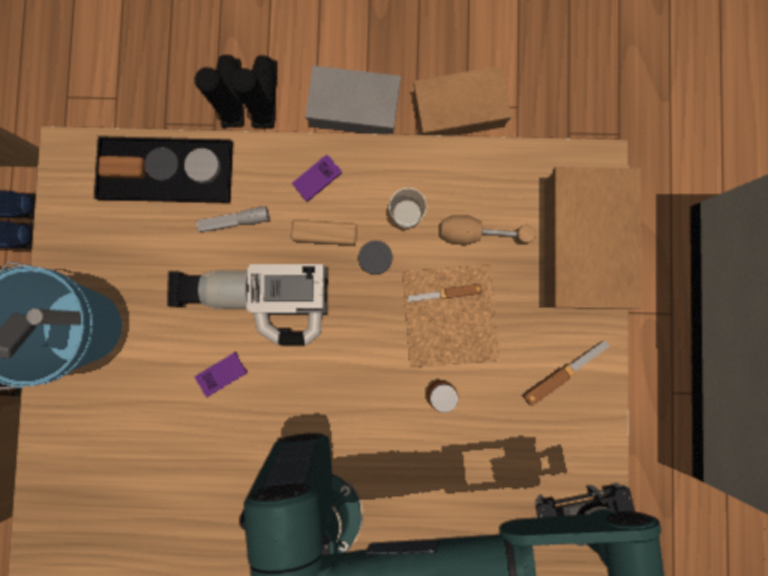

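View pics/scene.png

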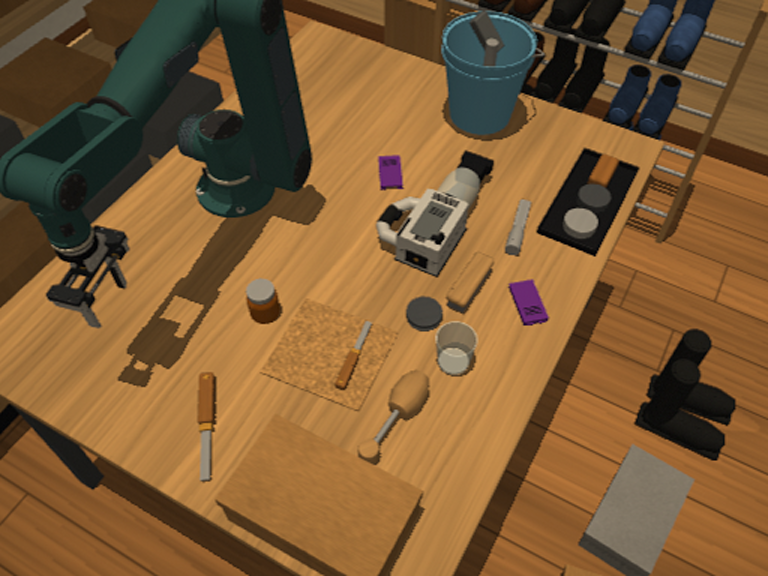

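The top view has world +x up and +y left. The vacuum's nozzle points left, with its tail at about (328,289) and its lock at about (308,270). The small lever lies on the mat with its handle at (463,292) and its tip at (408,298). The large lever lies off the mat at about (565,373).

```bash
cat > m1.py <<'E'
from h import *
s=dict(np.load('pics/top.npz'));P=pts(s);c=s['color'].astype(int)
def rect(m,n):
    q=P[m][:,:2].astype(np.float32)*1000
    (a,b,g)=cv2.minAreaRect(q);print(n,m.sum(),'ctr',np.round(a,1),'size',np.round(b,1),'ang',round(g,2),'z',np.round(np.percentile(P[m][:,2]*1000,[5,50,95]),1))
v,u=np.indices(c.shape[:2])
roi=(u>110)&(u<225)&(v>170)&(v<232)
rect(roi&(P[...,2]>.088)&(P[...,2]<.102)&(u>163),'vacface')
m=roi&(P[...,2]>.104)&(u>163);rect(m,'lock')
g=roi&(P[...,2]>.085)&(c.max(-1)-c.min(-1)<25)&(c.mean(-1)<125)&(c.mean(-1)>60)&(u>170)
n,l,st,ce=cv2.connectedComponentsWithStats(g.astype(np.uint8));k=1+st[1:,4].argmax();rect(l==k,'cover')
mat=(u>265)&(u<335)&(v>172)&(v<250)
rect(mat&(P[...,2]>.009)&(P[...,2]<.04),'lever')
hsv=cv2.cvtColor(s['color'],cv2.COLOR_RGB2HSV)
m=mat&(P[...,2]>.009)
rect(m&(hsv[...,1]<70),'blade');rect(m&(hsv[...,1]>110)&(P[...,2]>.015),'handle')
mm=(u>255)&(u<345)&(v>165)&(v<255)&(P[...,2]>.002)&(P[...,2]<.007);mm=cv2.morphologyEx(mm.astype(np.uint8),cv2.MORPH_OPEN,np.ones((3,3)))>0;rect(mm,'mat')
rect((u>255)&(u<330)&(v>250)&(v<280)&(P[...,2]>.03),'jar')
im=s['color'][:,:,::-1]
a=cv2.resize(im[165:235,105:225],None,fx=6,fy=6,interpolation=cv2.INTER_CUBIC)
cv2.imwrite('pics/c1.png',a)
E
python3 m1.py
```

```text
vacface 1491 ctr [546.6  88.5] size [109.6 178.2] ang 1.8 z [ 91.8  96.7 100.9]
lock 56 ctr [536.  -19.6] size [321.5 104.6] ang 79.36 z [ 104.5  115.4 1471.1]
cover 564 ctr [536.8 -23.2] size [316.  103.6] ang 78.66 z [ 92.9  97.5 102.7]
lever 443 ctr [ 496.9 -307.9] size [236.  215.6] ang 5.9 z [ 9.2 15.4 27.3]
blade 78 ctr [ 540.6 -243.1] size [12.9 78.6] ang 9.48 z [11.7 16.2 20.5]
handle 195 ctr [ 530.2 -265.2] size [ 54.4 239.9] ang 25.0 z [  17.9   24.3 1471.1]
mat 156 ctr [ 496.  -315.6] size [230.5 188.8] ang 1.03 z [2.3 4.3 6.5]
jar 340 ctr [ 355.8 -230. ] size [223.2  69.9] ang 49.47 z [56.4 88.7 93.6]
```

View pics/c1.png

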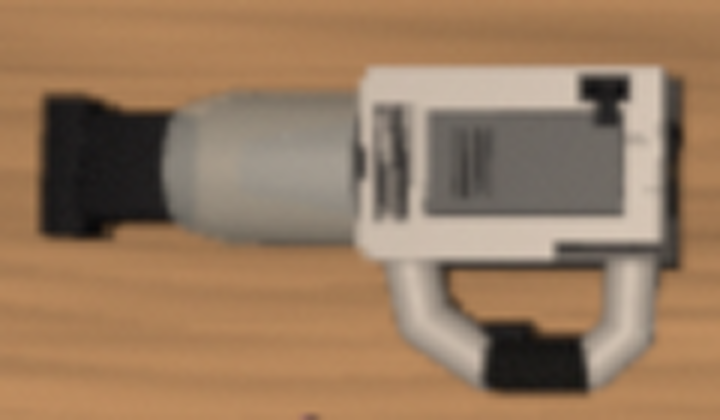

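The crop shows the cover spanning (427,110) to (623,214) in crop pixels, with the body's tail edge at x=666. The lock grip's centre is at about (604,88).

```bash
cat >> h.py <<'E'
def cast(s,u,v,z):
    d=s['R'].T@np.array([(u-s['cx'])/s['fx'],(v-s['cy'])/s['fy'],1]);o=-s['R'].T@s['t']
    return o+d*(z-o[2])/d[2]
E
cat > m2.py <<'E'
from h import *
s=dict(np.load('pics/top.npz'))
# crop pixels -> full: u=(U+.5)/6-.5+105
f=lambda U,V,z:np.round(1000*cast(s,(U+.5)/6-.5+105,(V+.5)/6-.5+165,z),1)[:2]
for n,U,V,z in [('c fl',427,110,.096),('c fr',427,213,.096),('c rr',623,213,.096),('c rl',622,112,.096),('tail a',666,70,.096),('tail b',666,245,.096),('grip',604,88,.1135),('grip top',604,75,.1135),('grip L',580,88,.1135),('grip R',629,88,.1135)]:
    print(n,f(U,V,z))
c=s['color'];hsv=cv2.cvtColor(c,cv2.COLOR_RGB2HSV);P=pts(s)
def blob(m,n,z):
    k,l,st,ce=cv2.connectedComponentsWithStats(m.astype(np.uint8));k=1+st[1:,4].argmax()
    v,u=np.nonzero(l==k);q=np.array([cast(s,a,b,z)[:2]*1000 for a,b in zip(u,v)]).astype(np.float32)
    print(n,len(q),[np.round(x,1) for x in cv2.minAreaRect(q)],np.round(q.mean(0),1));return q
v,u=np.indices(c.shape[:2]);roi=(u>268)&(u<332)&(v>180)&(v<210)
print(hsv[192:199:1,275:325:6].tolist())
b=blob(roi&(hsv[...,1]<60)&(hsv[...,2]>100),'blade',.014)
h=blob(roi&(hsv[...,1]>150)&(hsv[...,2]>60),'handle',.024)
for T in (120,135,150,165,180): blob(roi&(hsv[...,1]>T),'h%d'%T,.024)
E
python3 m2.py
```

```text
c fl [575.1 136. ]
c fr [514.8 133.3]
c rr [518.2  18.8]
c rl [577.2  21.7]
tail a [602.6  -3.1]
tail b [500.3  -7. ]
grip [589.2  30.3]
grip top [596.8  30.6]
grip L [588.8  44.1]
grip R [589.6  15.8]
[[[14, 131, 164], [14, 133, 165], [14, 131, 170], [14, 131, 165], [13, 146, 136], [13, 154, 142], [12, 153, 145], [14, 152, 166], [14, 132, 155]], [[14, 132, 172], [14, 131, 162], [14, 132, 176], [14, 133, 155], [13, 154, 139], [13, 152, 144], [12, 153, 142], [14, 153, 152], [14, 130, 155]], [[14, 131, 170], [14, 129, 162], [14, 119, 172], [15, 109, 154], [12, 154, 141], [12, 152, 141], [12, 155, 140], [13, 153, 140], [14, 132, 166]], [[14, 129, 166], [14, 108, 165], [13, 53, 179], [14, 79, 154], [13, 152, 139], [12, 155, 140], [12, 155, 140], [12, 151, 130], [14, 133, 173]], [[13, 101, 164], [14, 49, 176], [14, 33, 183], [14, 63, 157], [13, 152, 143], [12, 152, 139], [12, 149, 125], [14, 134, 146], [14, 131, 166]], [[14, 48, 176], [14, 32, 182], [14, 31, 183], [13, 63, 145], [12, 152, 139], [13, 146, 119], [14, 134, 152], [14, 131, 164], [14, 131, 165]], [[14, 31, 181], [14, 31, 181],
[... 347 characters left out ...]
.6]), np.float64(1.6)] [ 551. -312.]
h135 200 [array([ 555.6, -333.7]), array([ 27.3, 100.9]), np.float64(8.8)] [ 555.5 -334.5]
h150 123 [array([ 555.3, -334.2]), array([18.4, 93.8]), np.float64(9.3)] [ 555.5 -335.4]Traceback (most recent call last):
  File "m2.py", line 16, in <module>
    for T in (120,135,150,165,180): blob(roi&(hsv[...,1]>T),'h%d'%T,.024)
                                    ~~~~^^^^^^^^^^^^^^^^^^^^^^^^^^^^^^^^^
  File "m2.py", line 9, in blob
    k,l,st,ce=cv2.connectedComponentsWithStats(m.astype(np.uint8));k=1+st[1:,4].argmax()
                                                                       ~~~~~~~~~~~~~~~^^
ValueError: attempt to get argmax of an empty sequence
```

```bash
cat >> h.py <<'E'
def to(p,rpy=None):
    "shift in tool axes (mm) from measured pose to world p (mm), plus rotvec deg"
    o=robot.get_obs();R=Ro.from_euler('xyz',o['ee_rot'])
    print('at',np.round(o['tool_pos']*1000,1),np.round(np.degrees(o['ee_rot']),1),'shift',np.round(R.inv().apply(np.array(p)-o['tool_pos']*1000),1),end=' ')
    if rpy is not None: print('turn',np.round((R.inv()*Ro.from_euler('xyz',rpy,degrees=True)).as_rotvec(degrees=True),2),end='')
    print()
E
python3 -m crank '[[0,[0.0387,-0.0297,0],[0,0,0]],[0,[0.0387,-0.0297,0],[0,0,0]],[0,[0.0387,-0.0297,0],[0,0,0]],[0,[0.0387,-0.0297,0],[0,0,0]],[0,[0.0387,-0.0297,0],[0,0,0]],[0,[0.0387,-0.0297,0],[0,0,0]],[0,[0.0387,-0.0297,0],[0,0,0]],[0,[0.0387,-0.0297,0],[0,0,0]]]'
python3 -m crank '[[0,[0.0387,-0.0297,0],[0,0,0]],[0,[0.0387,-0.0297,0],[0,0,0]],[0,[0.0387,-0.0297,0],[0,0,0]],[0,[0.0387,-0.0297,0],[0,0,0]],[0,[0.0387,-0.0297,0],[0,0,0]],[0,[0.0387,-0.0297,0],[0,0,0]],[0,[0.0387,-0.0297,0],[0,0,0]],[0,[0,0,0],[0,0,5.8]]]'
python3 -m crank '[[0,[0,0,0],[0,0,5.9]],[0,[0,0,0],[0,0,0]],[0,[0,0,0],[0,0,0]]]'
python3 - <<'E'
from h import *
to([589.2,30.3,110],[180,0,1.35])
s=snap('wrist');save(s,'w1.png',None,1.5);print(-s['R'].T@s['t'],s['fx'])
E
```

```text
time: 0.9
tool_pos: [0.3728, -0.2325, 0.2052]
ee_rot: [3.142, 0.0, 0.227]
wrist_force: [0.5, 0.2, -0.5]
width: 0.0943
finger_force: 0.0
time: 1.7
tool_pos: [0.5909, 0.0342, 0.2028]
ee_rot: [-3.139, 0.002, 0.13]
wrist_force: [-0.6, -1.3, 0.2]
width: 0.094
finger_force: 0.0
time: 2.0
tool_pos: [0.5889, 0.0292, 0.205]
ee_rot: [3.142, 0.001, 0.026]
wrist_force: [1.1, 0.4, 1.1]
width: 0.0944
finger_force: 0.0
at [588.9  29.2 205. ] [180.    0.    1.5] shift [ 0.4 -1.1 95. ] turn [0.   0.05 0.12]
[0.67212984 0.03177474 0.38328186] 323.3762380253518
```

View pics/w1.png

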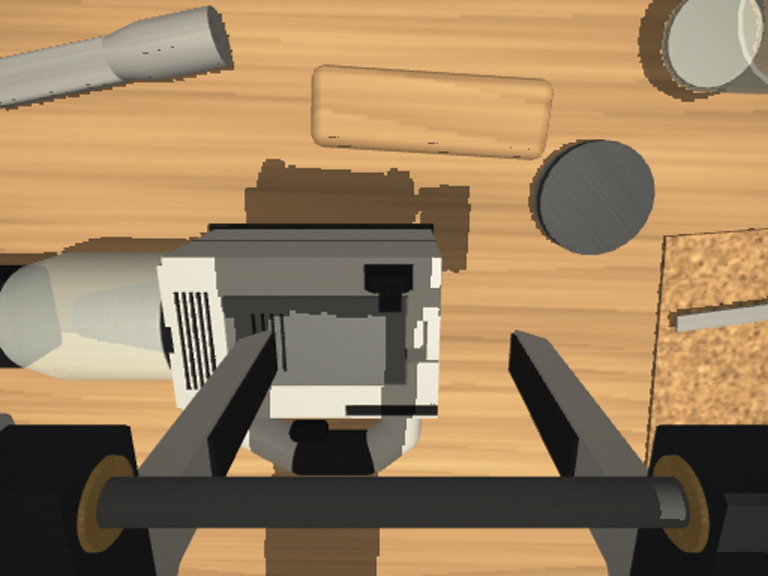

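The wrist view shows the lock grip at about (365–412, 265–292), with its tab below at (390,302). The cover's rear edge is at x≈407, from y≈296 to 384.

Run:
```python
from h import *
s=dict(np.load('pics/wrist.npz'));f=lambda U,V,z:np.round(1000*cast(s,(U+.5)/1.5-.5,(V+.5)/1.5-.5,z),1)[:2]
print(f(388,278,.1135),f(365,278,.1135),f(412,278,.1135),'rear',f(407,296,.096),f(407,384,.096),'tail',f(441,260,.096),f(438,415,.096),'blade tip',f(675,323,.014))
```

```text
[592.2  32.3] [591.9  45.6] [592.5  18.4] rear [575.6  20.2] [514.3  18.1] tail [5.993e+02 2.000e-01] [491.5  -3.6] blade tip [ 530.3 -202.8]
```

```bash
python3 -m crank '[[0,[0.002,-0.002,0.034],[0,0,0]],[0,[0,0,0.034],[0,0,0]],[0.4,[0,0,0.034],[0,0,0]],[0.7,[0,0,0],[0,0,0]],[1,[0,0,0],[0,0,0]],[1,[0,0,0],[0,0,0]],[1,[0,0,0],[0,0,0]],[1,[0,0,0],[0,0,0]]]'
```

```text
time: 2.85
tool_pos: [0.5919, 0.0312, 0.1052]
ee_rot: [3.141, -0.003, 0.024]
wrist_force: [0.3, 0.6, -0.4]
width: 0.049
finger_force: 0.0
```

```bash
python3 -m crank '[[1,[0,0,0.002],[0,0,0]],[1,[0,0,0],[0,0,0]],[1,[0,0,0],[0,0,0]],[1,[0,0,0],[0,0,0]],[1,[0,0,0],[0,0,0]]]'; python3 -m crank '[[1,[0,0.003,0],[0,0,0]],[1,[0,0.003,0],[0,0,0]],[1,[0,0.003,0],[0,0,0]],[1,[0,0.003,0],[0,0,0]],[1,[0,0.003,0],[0,0,0]],[1,[0,0,0],[0,0,0]]]'
```

```text
time: 3.35
tool_pos: [0.5909, 0.0315, 0.1014]
ee_rot: [-3.141, 0.0, 0.024]
wrist_force: [-1.1, 1.4, 0.2]
width: 0.026
finger_force: 30.0
time: 3.95
tool_pos: [0.5914, 0.0156, 0.1014]
ee_rot: [3.141, 0.0, 0.023]
wrist_force: [-0.9, 2.6, -0.8]
width: 0.0253
finger_force: 30.0
```

Gripped at 26 mm, and the lock is sliding at about 3 N. I'll creep on to the end stop.

```bash
python3 -m crank '[[1,[0,0.002,0],[0,0,0]],[1,[0,0.001,0],[0,0,0]],[1,[0,0.001,0],[0,0,0]],[1,[0,0,0],[0,0,0]]]';  python3 -m crank '[[1,[0,0.001,0],[0,0,0]],[1,[0,0,0],[0,0,0]]]';  python3 -m crank '[[1,[0,0.001,0],[0,0,0]],[1,[0,0,0],[0,0,0]]]'
```

```text
time: 4.35
tool_pos: [0.5914, 0.0121, 0.1014]
ee_rot: [3.141, 0.0, 0.024]
wrist_force: [0.2, 1.6, 0.5]
width: 0.0255
finger_force: 30.0
time: 4.55
tool_pos: [0.5915, 0.0112, 0.1014]
ee_rot: [3.141, 0.0, 0.024]
wrist_force: [-0.4, 1.8, -1.5]
width: 0.0258
finger_force: 30.0
time: 4.75
tool_pos: [0.5914, 0.0111, 0.1014]
ee_rot: [-3.14, 0.0, 0.024]
wrist_force: [-1.9, 5.5, -0.8]
width: 0.0256
finger_force: 30.0
```

```bash
python3 -m crank '[[1,[0,0.001,0],[0,0,0]],[1,[0,0,0],[0,0,0]]]';  python3 -m crank '[[1,[0,0.001,0],[0,0,0]],[1,[0,0,0],[0,0,0]]]'
```

```text
time: 4.95
tool_pos: [0.5915, 0.0111, 0.1014]
ee_rot: [-3.138, 0.0, 0.024]
wrist_force: [0.5, 6.8, -0.8]
width: 0.0256
finger_force: 30.0
time: 5.15
tool_pos: [0.5915, 0.0111, 0.1014]
ee_rot: [-3.137, 0.0, 0.025]
wrist_force: [0.4, 8.4, -0.4]
width: 0.0252
finger_force: 30.0
```

```bash
python3 -m crank '[[0,[0,0,0],[0,0,0]],[0,[0,0,0],[0,0,0]],[0,[0,0,0],[0,0,0]],[0,[0,0,-0.03],[0,0,0]],[0,[0,0,-0.04],[0,0,0]],[0,[0,0,-0.03],[0,0,0]],[0,[-0.0068,0.0457,0],[0,0,0]],[0,[-0.0068,0.0457,0],[0,0,0]]]'
python3 -m crank '[[0,[-0.0068,0.0457,0],[0,0,0]],[0,[-0.0068,0.0457,0],[0,0,0]],[0,[-0.0068,0.0457,0],[0,0,0]],[0,[-0.0068,0.0457,0],[0,0,0]],[0,[-0.0068,0.0457,0],[0,0,0]],[0,[0,0,0],[0,0,-8.2]],[0,[0,0,0],[0,0,-8.2]],[0,[0,0,0],[0,0,-8.2]]]'
python3 -m crank '[[0,[0,0,0],[0,0,-8.2]],[0,[0,0,0],[0,0,-8.2]],[0,[0,0,0],[0,0,-8.2]],[0,[0,0,0],[0,0,-8.2]],[0,[0,0,0],[0,0,-8.2]],[0,[0,0,0],[0,0,-8.2]],[0,[0,0,0],[0,0,-8.2]],[0,[0,0,0],[0,0,-8.2]]]'
python3 -m crank '[[0,[0,0,0],[0,0,-8.2]],[0,[0,0,0],[0,0,0]],[0,[0,0,0],[0,0,0]]]'
python3 - <<'E'
from h import *
s=snap('wrist');save(s,'w2.png',None,1.5)
to([551,-310,100],[180,0,99.5])
t=snap('top');P=pts(t);v,u=np.indices(P.shape[:2])
m=(u>180)&(u<225)&(v>170)&(v<200)&(P[...,2]>.107)&(P[...,2]<.125)
print('lock grip now',np.median(P[m],0),m.sum())
E
```

```text
time: 5.95
tool_pos: [0.5811, -0.0846, 0.204]
ee_rot: [3.139, -0.005, 0.026]
wrist_force: [0.0, 0.1, -0.1]
width: 0.0862
finger_force: 0.0
time: 6.75
tool_pos: [0.5508, -0.3145, 0.2015]
ee_rot: [3.141, 0.001, 0.456]
wrist_force: [-0.1, -0.4, 0.3]
width: 0.0939
finger_force: 0.0
time: 7.55
tool_pos: [0.5511, -0.3137, 0.2017]
ee_rot: [-3.141, 0.002, 1.603]
wrist_force: [-0.0, 0.4, 0.7]
width: 0.0939
finger_force: 0.0
time: 7.85
tool_pos: [0.5514, -0.3132, 0.2017]
ee_rot: [-3.141, 0.001, 1.737]
wrist_force: [-0.1, -0.3, -0.7]
width: 0.094
finger_force: 0.0
at [ 551.4 -313.1  201.7] [-180.     0.    99.6] shift [3.200e+00 1.000e-01 1.016e+02] turn [-0.01  0.05  0.08]
lock grip now [0.59135413 0.01191242 0.11267429] 30
```

View pics/w2.png

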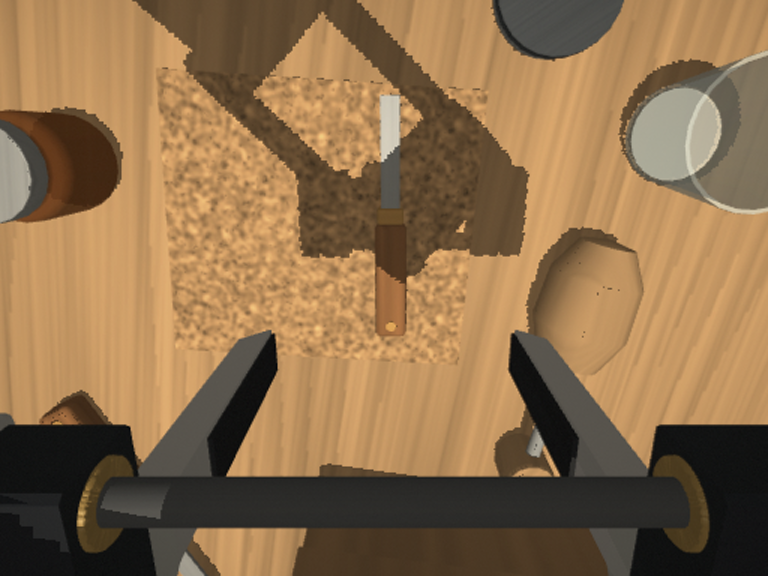

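The wrist view shows the lever almost aligned with the tool: blade tip at (390,96), handle from (391,225) to (391,335). The mat corners are at about (158,68), (488,90), (460,363) and (177,349), and the left half is free. The jar is at the left.

Run:
```python
from h import *
s=dict(np.load('pics/wrist.npz'));f=lambda U,V,z:np.round(1000*cast(s,(U+.5)/1.5-.5,(V+.5)/1.5-.5,z),1)[:2]
a,b,c=f(390,96,.014),f(391,225,.024),f(391,335,.024)
print('tip',a,'hf',b,'hr',c,np.hypot(*(b-c)),np.hypot(*(a-c)),np.degrees(np.arctan2(*(a-c)[::-1])))
print('mat',[f(*q,.004) for q in[(158,68),(488,90),(460,363),(177,349)]])
g=a-(a-c)/np.hypot(*(a-c))*112;print(g);to([*g,14-10],[180,0,99.6])
t=dict(np.load('pics/top.npz'));P=pts(t);v,u=np.indices(P.shape[:2])
m=(u>280)&(u<310)&(v>250)&(v<275)&(P[...,2]>.08)&(P[...,2]<.1);print('jar',np.median(P[m],0))
```

```text
tip [ 530.4 -204.9] hf [ 546.  -293.9] hr [ 560.4 -380.8] 88.08501575182925 178.43993387131704 99.67875078615734
mat [array([ 363.3, -213.2]), array([ 599.5, -188.5]), array([ 624. , -404.9]), array([ 385.4, -431.9])]
[ 549.22986575 -315.30577954]
at [ 551.4 -313.   201.6] [-180.     0.    99.6] shift [ -1.8  -2.5 197.6] turn [-0.01  0.04  0.01]
jar [ 0.30025061 -0.29216847  0.0893353 ]
```

```bash
python3 -m crank '[[0,[-0.001,-0.0023,0.045],[0,0,0]],[0,[0,0,0.045],[0,0,0]],[0,[0,0,0.045],[0,0,0]],[0.3,[0,0,0.04],[0,0,0]],[0.4,[0,0,0.012],[0,0,0]],[0.5,[0,0,0.006],[0,0,0]],[0.6,[0,0,0],[0,0,0]],[0.6,[0,0,0],[0,0,0]]]'
```

```text
time: 8.75
tool_pos: [0.5512, -0.3152, 0.0114]
ee_rot: [3.138, 0.004, 1.741]
wrist_force: [0.3, 0.1, -0.2]
width: 0.0572
finger_force: 0.0
```

```bash
python3 -m crank '[[0.6,[0,-0.0015,0.003],[0,0,0]],[0.7,[0,0,0.001],[0,0,0]],[1,[0,0,0],[0,0,0]],[1,[0,0,0],[0,0,0]],[1,[0,0,0],[0,0,0]],[1,[0,0,0],[0,0,0]],[1,[0,0,0],[0,0,0]],[1,[0,0,0],[0,0,0]]]'
```

```text
time: 9.55
tool_pos: [0.5482, -0.3143, 0.0048]
ee_rot: [3.141, 0.0, 1.741]
wrist_force: [1.1, 0.0, 1.9]
width: 0.0239
finger_force: 30.0
```

```bash
python3 -m crank '[[1,[0,0,-0.03],[0,0,0]],[1,[0,0,-0.045],[0,0,0]],[1,[0,0,-0.045],[0,0,0]],[1,[0,0,-0.045],[0,0,0]],[1,[0,0,-0.005],[0,0,4.2]],[1,[0,0,0],[0,0,4.2]],[1,[0.042,0.0014,0],[0,0,0]],[1,[0.042,0.0014,0],[0,0,0]]]'
python3 -m crank '[[1,[0.042,0.0014,0],[0,0,0]],[1,[0.042,0.0014,0],[0,0,0]],[1,[0.041,0.0014,0],[0,0,0]],[1,[0,0,0],[0,-7.6,0]],[1,[0,0,0],[0,-7.6,0]],[1,[0,0,0],[0,-7.6,0]],[1,[0,0,0],[0,-7.6,0]],[1,[0,0,0],[0,-7.6,0]]]'
python3 -m crank '[[1,[0,0,0],[0,0,0]],[1,[0,0,0],[0,0,0]],[1,[0,0,0],[0,0,0]]]'
cat > m3.py <<'E'
from h import *
import sys
# target: vac-frame blade tip along-blade s (mm past the bar normal), slope deg, normal clearance over bar edge
s,sl,cl=map(float,sys.argv[1:4]); A=np.radians(sl)
e=np.array([np.cos(A),-np.sin(A)]);n=np.array([np.sin(A),np.cos(A)])
T=np.array([-14,94])+n*(1.25+cl)+e*s-112.5*e-9.2*n
O=np.array([547,20.3]);vx=np.array([-.0236,.9997])
R=Ro.from_euler('z',91.35,degrees=True)*Ro.from_euler('x',180,degrees=True)*Ro.from_euler('y',-sl,degrees=True)
p=O+vx*T[0];to([*p,T[1]],R.as_euler('xyz',degrees=True));print(np.round([*p,T[1]],1),robot.get_obs()['joint_positions'].round(2))
E
python3 m3.py -25 38 2.25
python3 - <<'E'
from h import *
s=snap('scene');save(s,'s2.png',(230,80,360,190),6)
t=snap('top');save(t,'t2.png',(130,165,270,235),5)
w=snap('wrist');save(w,'w3.png',None,1.3)
E
```

```text
time: 10.35
tool_pos: [0.5481, -0.2301, 0.1733]
ee_rot: [-3.14, -0.001, 1.592]
wrist_force: [0.9, -0.4, -1.6]
width: 0.0237
finger_force: 30.0
time: 11.15
tool_pos: [0.5502, -0.1046, 0.1751]
ee_rot: [3.139, 0.668, 1.594]
wrist_force: [-0.0, 0.0, -1.8]
width: 0.0236
finger_force: 30.0
time: 11.45
tool_pos: [0.5504, -0.106, 0.1753]
ee_rot: [3.14, 0.662, 1.592]
wrist_force: [-0.2, -0.3, -0.8]
width: 0.0236
finger_force: 30.0
at [ 550.4 -106.   175.3] [179.9  37.9  91.2] shift [ 1.1 -0.4  0.6] turn [ 0.01 -0.08 -0.12]
[ 550.  -105.5  174.2] [ 0.1   0.14  1.52 -0.66  1.54  0.11]
```

View pics/s2.png

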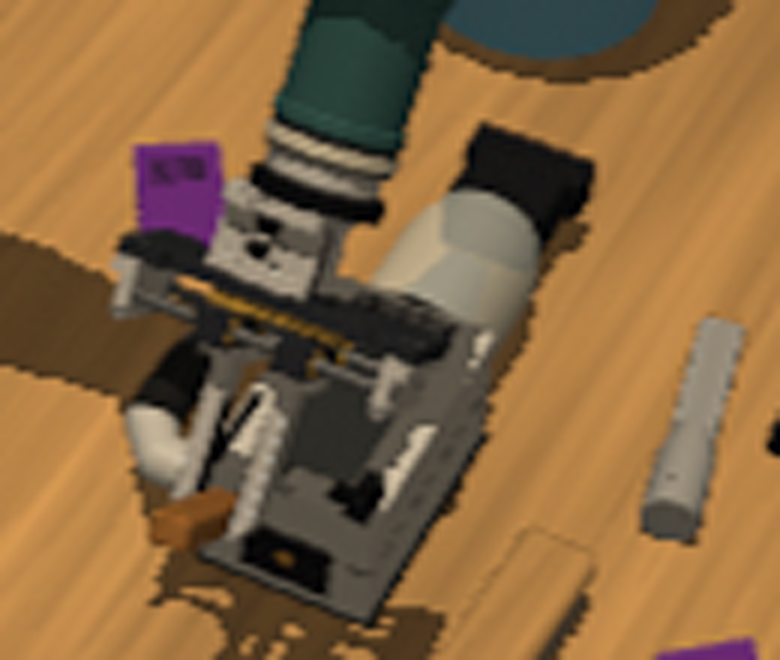

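In the scene view the arm hides the blade: only the handle at (190,518) and the lock at (360,492), slid back, are visible. The wrist view should show the tip against the pocket.

View pics/w3.png

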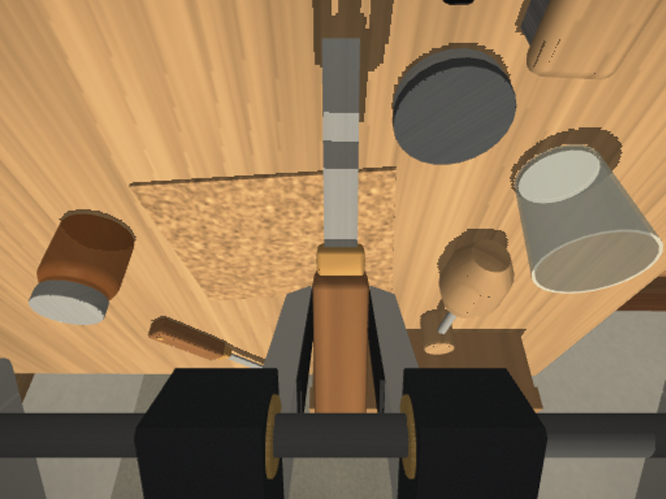

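The wrist view has the blade tip at (341,38), centred between the fingers and square to the tool. The vacuum is just beyond the top edge of the picture.

Run:
```python
from h import *
s=dict(np.load('pics/wrist.npz'));o=robot.get_obs();R=Ro.from_euler('xyz',o['ee_rot'])
P=pts(s)
def tool(p): return np.round(R.inv().apply(p-o['tool_pos'])*1000,1)
for U in (328,341,354):
  for V in (44,60,120,220): print((U,V),tool(P[int(V/1.3),int(U/1.3)]),end=' ')
  print()
C=-s['R'].T@s['t']
for U,V in((341,38),(322,38),(360,38),(341,245),(341,270),(341,290)):
  d=s['R'].T@np.array([(U/1.3-s['cx'])/s['fx'],(V/1.3-s['cy'])/s['fy'],1]);ct=R.inv().apply(C-o['tool_pos']);dt=R.inv().apply(d)
  print(U,V,np.round((ct+dt*(-.01045-ct[2])/dt[2])*1000,1))
```

```text
(328, 44) [110.4  -5.2 -10.1] (328, 60) [104.7  -5.3 -10.2] (328, 120) [83.4 -5.5 -9.2] (328, 220) [ 43.7  -5.8 -10. ] 
(341, 44) [110.5  -0.5  -9.6] (341, 60) [104.7  -0.5  -9.4] (341, 120) [ 83.4  -0.4 -10.7] (341, 220) [43.5 -0.4 -9. ] 
(354, 44) [110.4   4.3 -10.3] (354, 60) [104.7   4.4  -9.8] (354, 120) [ 83.4   4.6 -10.2] (354, 220) [43.7  4.9 -9.7] 
341 38 [112.   -0.3 -10.4]
322 38 [112.   -7.3 -10.4]
360 38 [112.    6.6 -10.4]
341 245 [ 32.9  -0.3 -10.4]
341 270 [ 21.8  -0.2 -10.4]
341 290 [ 12.6  -0.2 -10.4]
```

```bash
python3 -m crank '[[1,[0.01,-0.0004,0.0005],[0,0,0]],[1,[0.01,0,0],[0,0,0]],[1,[0.006,0,0],[0,0,0]],[1,[0,0,0],[0,0,0]]]'; python3 -m crank '[[1,[0.005,0,0],[0,0,0]],[1,[0.005,0,0],[0,0,0]],[1,[0,0,0],[0,0,0]]]'; python3 m3.py 10 38 2.25; python3 -m crank '[[1,[0.005,0,0],[0,0,0]],[1,[0,0,0],[0,0,0]]]';python3 -m crank '[[1,[0.003,0,0],[0,0,0]],[1,[0,0,0],[0,0,0]]]'
```

```text
time: 12.0
tool_pos: [0.5487, -0.0841, 0.1567]
ee_rot: [-3.139, 0.663, 1.597]
wrist_force: [0.5, 0.3, -1.2]
width: 0.0238
finger_force: 30.0
time: 12.3
tool_pos: [0.5488, -0.0765, 0.1513]
ee_rot: [-3.14, 0.663, 1.596]
wrist_force: [0.0, 0.2, -1.0]
width: 0.0235
finger_force: 30.0
at [548.8 -76.5 151.3] [-179.9   38.    91.4] shift [-2.   0.5 -0.2] turn [-0.02 -0.01  0.07]
[549.3 -78.  152.6] [ 0.15  0.17  1.53 -0.66  1.54  0.18]
time: 12.5
tool_pos: [0.5488, -0.0728, 0.1484]
ee_rot: [-3.141, 0.663, 1.595]
wrist_force: [0.5, -0.5, -1.0]
width: 0.0237
finger_force: 30.0
time: 12.7
tool_pos: [0.5488, -0.0706, 0.1467]
ee_rot: [-3.141, 0.663, 1.595]
wrist_force: [-0.2, -0.7, -1.1]
width: 0.0238
finger_force: 30.0
```

```bash
python3 -m crank '[[1,[0.003,0,0],[0,0,0]],[1,[0,0,0],[0,0,0]]]';python3 -m crank '[[1,[0.002,0,0],[0,0,0]],[1,[0,0,0],[0,0,0]]]'; python3 m3.py 25 38 2.25
```

```text
time: 12.9
tool_pos: [0.5487, -0.0682, 0.1449]
ee_rot: [-3.141, 0.663, 1.595]
wrist_force: [-0.4, 0.2, -0.8]
width: 0.0234
finger_force: 30.0
time: 13.1
tool_pos: [0.5487, -0.0667, 0.1437]
ee_rot: [-3.141, 0.663, 1.595]
wrist_force: [-0.6, -0.6, -0.5]
width: 0.0238
finger_force: 30.0
at [548.7 -66.7 143.7] [-180.    38.    91.4] shift [ 0.6  0.4 -0.1] turn [-0.01 -0.    0.02]
[549.  -66.1 143.4] [ 0.17  0.18  1.54 -0.66  1.54  0.2 ]
```

```bash
python3 -m crank '[[1,[0.001,0,0.001],[0,0,0]],[1,[0,0,0.001],[0,0,0]],[1,[0,0,0],[0,0,0]]]'; python3 -m crank '[[1,[0.0013,0,0.0091],[0,6,0]],[1,[0.0013,0,0.0091],[0,6,0]],[1,[0,0,0],[0,0,0]]]';python3 -m crank '[[1,[0.0013,0,0.0091],[0,6,0]],[1,[0.0013,0,0.0091],[0,6,0]],[1,[0,0,0],[0,0,0]]]'; python3 m3.py 24 14 0
```

```text
time: 13.4
tool_pos: [0.5487, -0.0673, 0.1416]
ee_rot: [-3.141, 0.663, 1.594]
wrist_force: [0.7, -0.6, -1.1]
width: 0.0236
finger_force: 30.0
time: 13.7
tool_pos: [0.5492, -0.0781, 0.1267]
ee_rot: [3.139, 0.455, 1.589]
wrist_force: [0.0, -0.1, -1.1]
width: 0.0236
finger_force: 30.0
time: 14.0
tool_pos: [0.5485, -0.0824, 0.1075]
ee_rot: [-3.141, 0.246, 1.59]
wrist_force: [-0.3, 0.2, 0.5]
width: 0.0238
finger_force: 30.0
at [548.5 -82.4 107.5] [-179.9   14.1   91.1] shift [ 0.8  0.9 -0.4] turn [-0.11  0.1  -0.22]
[549.4 -81.5 107.7] [-0.1   0.13  1.54 -0.25  1.45 -0.09]
```

```bash
for i in 1 2; do python3 -m crank '[[1,[0.0008,0,0.0046],[0,3,0]],[1,[0.0008,0,0.0046],[0,3,0]],[1,[0,0,0],[0,0,0]]]'; done; python3 m3.py 24 2 0; for i in 1 2; do python3 -m crank '[[1,[0.0008,0,0.0046],[0,3,0]],[1,[0.0008,0,0.0046],[0,3,0]],[1,[0,0,0],[0,0,0]]]'; done; python3 m3.py 24 -10 0
python3 - <<'E'
from h import *
t=snap('top');P=pts(t);v,u=np.indices(P.shape[:2])
for X in range(20,140,15):
    m=(abs(P[...,0]-.535)<.012)&(abs(P[...,1]-X/1000)<.006)&(P[...,2]<.2);print(X,m.sum(),np.round(np.percentile(P[m][:,2]*1000,[20,50,80]),1) if m.sum() else '')
E
```

```text
time: 14.3
tool_pos: [0.5489, -0.0813, 0.0982]
ee_rot: [-3.14, 0.143, 1.593]
wrist_force: [0.2, -1.1, 0.8]
width: 0.0234
finger_force: 30.0
time: 14.6
tool_pos: [0.549, -0.0806, 0.0889]
ee_rot: [-3.141, 0.038, 1.593]
wrist_force: [-0.1, -2.4, 1.8]
width: 0.0235
finger_force: 30.0
at [549.  -80.6  88.9] [-179.9    2.2   91.3] shift [-1.8  0.4 -0.2] turn [-0.06  0.16 -0.05]
[549.4 -82.4  89.1] [-0.22  0.15  1.54 -0.04  1.45 -0.24]
time: 14.9
tool_pos: [0.5491, -0.0787, 0.0797]
ee_rot: [-3.141, -0.068, 1.593]
wrist_force: [0.3, -1.2, 1.3]
width: 0.0238
finger_force: 30.0
time: 15.2
tool_pos: [0.549, -0.076, 0.0707]
ee_rot: [-3.141, -0.173, 1.594]
wrist_force: [1.1, -1.2, 2.2]
width: 0.024
finger_force: 30.0
at [549.  -76.   70.7] [-179.9   -9.9   91.3] shift [-3.3  0.3 -0.7] turn [-0.04  0.08 -0.05]
[549.4 -79.4  70.8] [-0.34  0.19  1.53  0.16  1.48 -0.39]
20 31 [ 75.8  98.9 112.7]
35 24 [110.1 112.6 114.6]
50 21 [108.  109.4 111.2]
65 21 [105.8 107.9 109.1]
80 23 [103.2 105.4 108.1]
95 24 [101.4 103.1 105.4]
110 23 [ 98.6 100.4 102. ]
125 21 [ 96.3  98.2 101.2]
```

The cover has sprung up: its top is at about 113 mm near the rear, falling to 98 mm at the front. I'll withdraw the lever.

```bash
python3 -m crank '[[1,[-0.008,0,0],[0,0,0]],[1,[-0.015,0,0],[0,0,0]],[1,[-0.015,0,0],[0,0,0]],[1,[-0.015,0,0],[0,0,0]],[1,[-0.01,0,-0.02],[0,-5,0]],[1,[-0.01,0,-0.02],[0,-5,0]],[1,[0,0,0],[0,0,-4.2]],[1,[0,0,0],[0,0,-4.2]]]'; python3 -m crank '[[1,[0,0,0],[0,0,0]],[1,[0,0,0],[0,0,0]]]'
python3 - <<'E'
from h import *
to([548.5,-314.3,40],[180,0,99.75])
t=snap('top');P=pts(t)
for X in range(35,140,30):
    m=(abs(P[...,0]-.535)<.012)&(abs(P[...,1]-X/1000)<.006)&(P[...,2]<.2);print(X,m.sum(),np.round(np.percentile(P[m][:,2]*1000,[20,50,80]),1) if m.sum() else '')
E
```

```text
time: 16.05
tool_pos: [0.5511, -0.1546, 0.0992]
ee_rot: [3.141, 0.001, 1.743]
wrist_force: [-0.3, 1.0, -1.6]
width: 0.024
finger_force: 30.0
time: 16.25
tool_pos: [0.5504, -0.1542, 0.0979]
ee_rot: [-3.141, -0.0, 1.738]
wrist_force: [0.7, 0.7, -1.2]
width: 0.0239
finger_force: 30.0
at [ 550.4 -154.2   97.9] [-179.9   -0.    99.6] shift [-157.5  -28.6   57.9] turn [-0.06 -0.01 -0.14]
35 25 [110.4 112.1 114.7]
65 21 [105.8 109.3 111. ]
95 22 [101.2 103.3 104.9]
125 19 [ 95.8  98.5 100.6]
```

```bash
python3 -m crank '[[1,[-0.0394,-0.0071,0.0145],[0,0,0]],[1,[-0.0394,-0.0071,0.0145],[0,0,0]],[1,[-0.0394,-0.0071,0.0145],[0,0,0]],[1,[-0.0394,-0.0071,0.0145],[0,0,0]],[1,[0,0,0.018],[0,0,0]],[1,[0,0,0.01],[0,0,0]],[1,[0,0,0],[0,0,0]],[1,[0,0,0],[0,0,0]]]'
python3 - <<'E'
from h import *
to([548.5,-314.3,5.5],[180,0,99.75])
E
```

```text
time: 17.1
tool_pos: [0.5497, -0.3128, 0.0127]
ee_rot: [-3.141, -0.0, 1.742]
wrist_force: [0.0, 0.4, -0.3]
width: 0.024
finger_force: 30.0
at [ 549.7 -312.8   12.7] [-180.    -0.    99.8] shift [-1.3 -1.4  7.2] turn [-0.01 -0.01  0.04]
```

```bash
python3 -m crank '[[1,[0,0,0.004],[0,0,0]],[1,[0,0,0.002],[0,0,0]],[1,[0,0,0],[0,0,0]]]'; python3 -m crank '[[1,[0,0,0.001],[0,0,0]],[1,[0,0,0],[0,0,0]]]'; python3 -m crank '[[1,[0,0,0.001],[0,0,0]],[1,[0,0,0],[0,0,0]]]'
```

```text
time: 17.4
tool_pos: [0.5497, -0.3131, 0.0069]
ee_rot: [3.141, 0.0, 1.742]
wrist_force: [0.8, 0.8, -2.0]
width: 0.0238
finger_force: 30.0
time: 17.6
tool_pos: [0.5498, -0.3134, 0.006]
ee_rot: [3.141, 0.0, 1.741]
wrist_force: [0.5, 0.3, -0.2]
width: 0.0239
finger_force: 30.0
time: 17.8
tool_pos: [0.5499, -0.3135, 0.0054]
ee_rot: [3.141, 0.0, 1.741]
wrist_force: [-0.5, 1.6, 3.1]
width: 0.0235
finger_force: 30.0
```

```bash
python3 -m crank '[[0.6,[0,0,0],[0,0,0]],[0.3,[0,0,0],[0,0,0]],[0,[0,0,0],[0,0,0]],[0,[0,0,0],[0,0,0]],[0,[0,0,-0.015],[0,0,0]],[0,[0,0,-0.045],[0,0,0]],[0,[0,0,-0.045],[0,0,0]],[0,[0,0,-0.045],[0,0,0]]]'; python3 -m crank '[[0,[0,0,-0.04],[0,0,0]],[0,[0,0,0],[0,0,4.2]],[0,[0,0,0],[0,0,4.2]],[0,[0.045,0.0007,0],[0,0,0]],[0,[0.045,0.0007,0],[0,0,0]],[0,[0.045,0.0007,0],[0,0,0]],[0,[0.045,0.0007,0],[0,0,0]],[0,[0.045,0.0007,0],[0,0,0]]]';  python3 -m crank '[[0,[0.045,0.0007,0],[0,0,0]],[0,[0.045,0.0007,0],[0,0,0]],[0,[0.045,0.0007,0],[0,0,0]],[0,[0,0,0],[0,0,0]],[0,[0,0,0],[0,0,0]]]'
python3 - <<'E'
from h import *
to([546.3,48.5,99],[180,0,91.35])
s=snap('wrist');save(s,'w4.png',None,1.5)
E
```

```text
time: 18.6
tool_pos: [0.5494, -0.3134, 0.1573]
ee_rot: [3.141, 0.001, 1.741]
wrist_force: [1.1, -0.2, 0.7]
width: 0.0846
finger_force: 0.0
time: 19.4
tool_pos: [0.5476, -0.0869, 0.196]
ee_rot: [3.14, 0.0, 1.594]
wrist_force: [0.8, -0.2, 0.1]
width: 0.0938
finger_force: 0.0
time: 19.9
tool_pos: [0.5467, 0.0472, 0.1956]
ee_rot: [3.14, 0.001, 1.597]
wrist_force: [1.0, 0.7, -0.0]
width: 0.0939
finger_force: 0.0
at [546.7  47.2 195.6] [179.9   0.   91.5] shift [ 1.4 -0.5 96.6] turn [0.08 0.05 0.13]
```

View pics/w4.png

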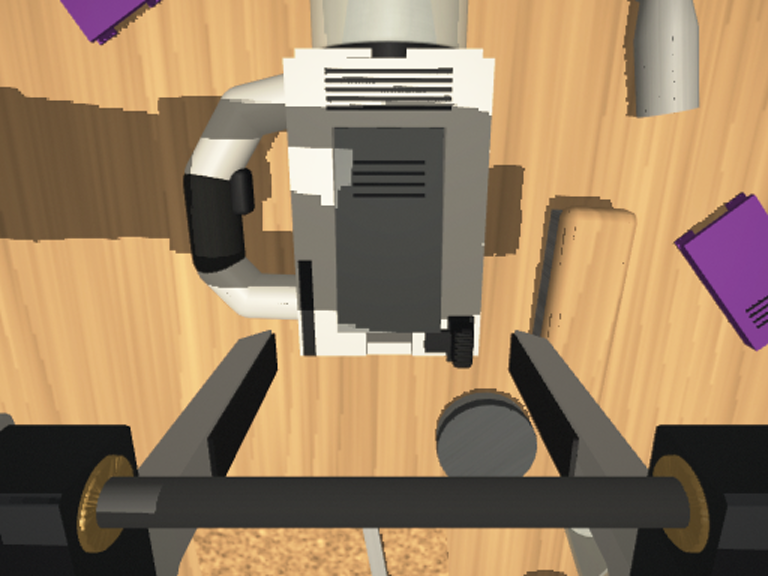

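The cover is raised, with its rear edge at y≈330 from x≈336 to 441, centred between the fingers. The lock tab at (435,343) is clear of it.

```bash
python3 -m crank '[[0,[0.0014,-0.0005,0.04],[0,0,0]],[0,[0,0,0.04],[0,0,0]],[0,[0,0,0.013],[0,0,0]],[0,[0,0,0.004],[0,0,0]],[0.5,[0,0,0],[0,0,0]],[1,[0,0,0],[0,0,0]],[1,[0,0,0],[0,0,0]],[1,[0,0,0],[0,0,0]]]';  python3 -m crank '[[1,[0,0,0],[0,0,0]],[1,[0,0,0],[0,0,0]],[1,[0,0,0],[0,0,0]]]'
```

```text
time: 20.75
tool_pos: [0.5467, 0.0478, 0.0987]
ee_rot: [3.14, 0.0, 1.594]
wrist_force: [-0.4, -0.2, 0.2]
width: 0.0658
finger_force: 0.0
time: 21.05
tool_pos: [0.5461, 0.0478, 0.098]
ee_rot: [3.141, 0.0, 1.594]
wrist_force: [-1.2, -0.5, 1.7]
width: 0.0598
finger_force: 29.9
```

```bash
python3 -m crank '[[1,[0.0008,0,-0.0046],[0,-3,0]],[1,[0.0008,0,-0.0046],[0,-3,0]],[1,[0.0004,0,-0.0023],[0,-1.5,0]],[1,[0,0,0],[0,0,0]]]';  python3 -m crank '[[1,[-0.003,0,0.0004],[0,0,0]],[1,[-0.003,0,0.0004],[0,0,0]],[1,[-0.003,0,0.0004],[0,0,0]],[1,[0,0,0],[0,0,0]]]'; python3 -m crank '[[1,[-0.002,0,0],[0,0,0]],[1,[-0.002,0,0],[0,0,0]],[1,[0,0,0],[0,0,0]]]'
```

```text
time: 21.45
tool_pos: [0.5462, 0.0492, 0.1094]
ee_rot: [3.141, 0.135, 1.595]
wrist_force: [-1.3, -5.3, 2.5]
width: 0.0596
finger_force: 29.9
time: 21.85
tool_pos: [0.5462, 0.041, 0.1088]
ee_rot: [-3.142, 0.13, 1.594]
wrist_force: [-0.0, -0.6, 0.7]
width: 0.0597
finger_force: 29.9
time: 22.15
tool_pos: [0.5462, 0.037, 0.1093]
ee_rot: [-3.141, 0.131, 1.594]
wrist_force: [-0.0, -0.4, -0.1]
width: 0.0594
finger_force: 29.9
```

```bash
python3 -m crank '[[1,[-0.0013,0,-0.01],[0,0,0]],[1,[0,0,0],[0,0,0]]]'; python3 -m crank '[[1,[-0.0026,0,-0.02],[0,0,0]],[1,[-0.0052,0,-0.04],[0,0,0]],[1,[0,0,0],[0,0,0]],[1,[0,0,0],[0,0,0]]]'
python3 - <<'E'
from h import *
t=snap('top');save(t,'t3.png',(130,165,290,285),5)
P=pts(t)
for X in range(-30,140,15):
    m=(abs(P[...,0]-.535)<.012)&(abs(P[...,1]-X/1000)<.006)&(P[...,2]<.3);print(X,m.sum(),np.round(np.percentile(P[m][:,2]*1000,[20,50,80]),1) if m.sum() else '')
E
```

```text
time: 22.35
tool_pos: [0.5473, 0.0374, 0.1213]
ee_rot: [3.139, 0.131, 1.594]
wrist_force: [0.5, -0.3, 0.2]
width: 0.0596
finger_force: 29.9
time: 22.75
tool_pos: [0.5471, 0.0376, 0.1815]
ee_rot: [3.138, 0.131, 1.594]
wrist_force: [-0.6, 0.5, -1.8]
width: 0.0598
finger_force: 29.9
-30 19 [-2.6 -0.1  3.6]
-15 21 [-2.6  1.2  3.1]
0 40 [ 9.4 61.4 92.7]
15 49 [ 78.7 192.  199.3]
30 35 [190.8 196.1 220.1]
45 11 [189.7 191.6 193.5]
60 0 
75 0 
90 0 
105 0 
120 0 
135 0
```

View pics/t3.png

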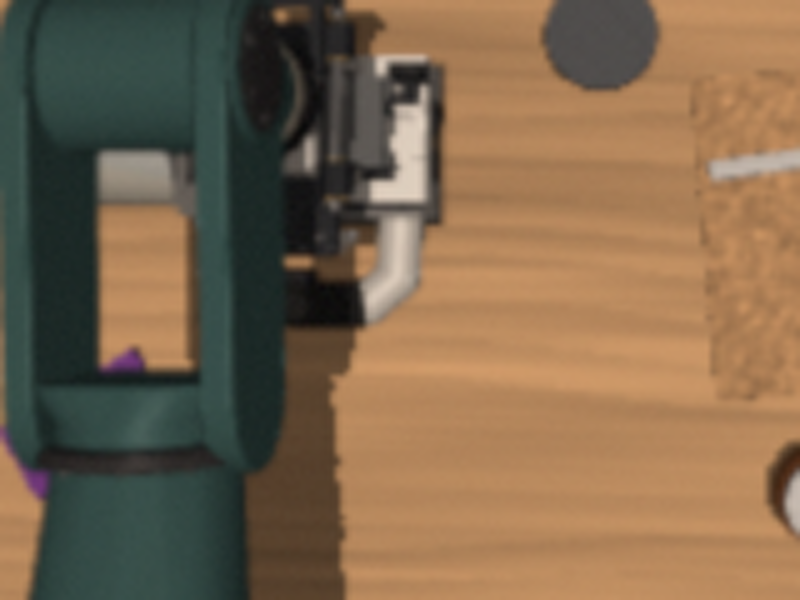

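The top view shows the gripper holding the grey cover about 95 mm above the vacuum, at about (370,120). The lock is back at (408,80). I'll level the cover and carry it to the mat.

```bash
python3 -m crank '[[1,[0,0,0],[0,8.2,0]],[1,[0,0,0],[0,8.3,0]],[1,[0,0,0],[0,0,0]],[1,[0,0,0],[0,0,0]]]'
python3 - <<'E'
from h import *
R=Ro.from_euler('z',96,degrees=True)*Ro.from_euler('x',180,degrees=True)*Ro.from_euler('y',9,degrees=True)
to([441,-345,80],R.as_euler('xyz',degrees=True))
to([441,-345,181],R.as_euler('xyz',degrees=True))
E
```

```text
time: 23.2
tool_pos: [0.5454, 0.0366, 0.1781]
ee_rot: [-3.138, -0.156, 1.592]
wrist_force: [-0.3, -0.1, -1.0]
width: 0.0595
finger_force: 29.9
at [545.4  36.6 178.1] [-179.8   -8.9   91.2] shift [-389.9 -112.2   38.4] turn [ 0.54  0.06 -4.75]
at [545.4  36.6 178.1] [-179.8   -8.9   91.2] shift [-374.3 -112.6  -61.3] turn [ 0.54  0.06 -4.75]
```

```bash
python3 -m crank '[[1,[-0.0416,-0.0125,-0.0068],[0,0,0]],[1,[-0.0416,-0.0125,-0.0068],[0,0,0]],[1,[-0.0416,-0.0125,-0.0068],[0,0,0]],[1,[-0.0416,-0.0125,-0.0068],[0,0,0]],[1,[-0.0416,-0.0125,-0.0068],[0,0,0]],[1,[-0.0416,-0.0125,-0.0068],[0,0,0]],[1,[-0.0416,-0.0125,-0.0068],[0,0,0]],[1,[-0.0416,-0.0125,-0.0068],[0,0,0]]]'; python3 -m crank '[[1,[-0.0416,-0.0125,-0.0068],[0,0,0]],[1,[0,0,0],[0.5,0,-4.8]],[1,[0,0,0],[0,0,0]],[1,[0,0,0],[0,0,0]]]'
python3 - <<'E'
from h import *
R=Ro.from_euler('z',96,degrees=True)*Ro.from_euler('x',180,degrees=True)*Ro.from_euler('y',9,degrees=True)
for z in (181,15): to([441,-345,z],R.as_euler('xyz',degrees=True))
t=snap('top');save(t,'t4.png',(200,150,390,300),4)
s=snap('scene');P=pts(s);v,u=np.indices(P.shape[:2]);c=s['color'].astype(int)
m=(P[...,2]>.15)&(P[...,2]<.22)&(c.max(-1)-c.min(-1)<20)&(P[...,1]>-.30)&(P[...,1]<-.22)&(abs(P[...,0]-.44)<.04)
if m.sum()>20:
  q=P[m];A=np.c_[q[:,:2],np.ones(len(q))];k=np.linalg.lstsq(A,q[:,2],rcond=None)[0];print('cover slope deg x,y',np.degrees(np.arctan(k[:2])),m.sum(),np.median(q,0))
E
```

```text
time: 24.0
tool_pos: [0.4543, -0.302, 0.1812]
ee_rot: [-3.14, -0.156, 1.597]
wrist_force: [0.7, -0.2, -0.4]
width: 0.0594
finger_force: 29.9
time: 24.4
tool_pos: [0.4435, -0.343, 0.1814]
ee_rot: [3.138, -0.157, 1.68]
wrist_force: [-0.0, -0.2, -0.5]
width: 0.0597
finger_force: 29.9
at [ 443.5 -343.   181.4] [179.8  -9.   96.2] shift [-1.8 -2.7  0.2] turn [ 0.16 -0.01  0.24]
at [ 443.5 -343.   181.4] [179.8  -9.   96.2] shift [-27.8  -3.3 164.1] turn [ 0.16 -0.01  0.24]
```

```bash
python3 -m crank '[[1,[-0.0062,-0.0008,0.0365],[0,0,0]],[1,[-0.0062,-0.0008,0.0365],[0,0,0]],[1,[-0.0062,-0.0008,0.0365],[0,0,0]],[1,[-0.0062,-0.0008,0.0365],[0,0,0]],[1,[0,0,0],[0,0,0]],[1,[0,0,0],[0,0,0]]]'
python3 - <<'E'
from h import *
to([441,-345,6.5])
for n in('scene','top'):
  s=snap(n);P=pts(s);c=s['color'].astype(int)
  for y in range(-380,-230,12):
    m=(abs(P[...,0]-.437)<.02)&(abs(P[...,1]-y/1000)<.006)&(c.max(-1)-c.min(-1)<30)&(P[...,2]<.08)&(P[...,2]>.012)
    if m.sum()>3: print(n,y,m.sum(),np.round(np.median(P[m][:,2])*1000,1))
E
```

```text
time: 25.1
tool_pos: [0.4407, -0.3455, 0.0342]
ee_rot: [3.138, -0.158, 1.68]
wrist_force: [0.5, -1.0, -0.3]
width: 0.0598
finger_force: 29.9
at [ 440.7 -345.5   34.2] [179.8  -9.   96.3] shift [-3.9  0.2 27.4] 
scene -380 15 47.7
scene -368 35 46.9
scene -356 35 45.8
scene -344 5 44.3
scene -308 4 46.0
scene -272 5 46.8
scene -260 5 43.8
top -344 18 48.3
top -332 27 46.6
top -320 38 47.5
top -308 38 47.5
top -296 33 47.7
top -284 44 46.8
top -272 33 47.3
top -260 27 45.8
```

The cover is level, with its top at about 47 mm along its whole length. I'll lower it gently.

```bash
python3 -m crank '[[1,[-0.0016,0,0.01],[0,0,0]],[1,[-0.0013,0,0.008],[0,0,0]],[1,[-0.0007,0,0.005],[0,0,0]],[1,[0,0,0],[0,0,0]]]'; python3 -m crank '[[1,[-0.0003,0,0.002],[0,0,0]],[1,[0,0,0.001],[0,0,0]],[1,[0,0,0],[0,0,0]]]'; python3 -m crank '[[1,[0,0,0.001],[0,0,0]],[1,[0,0,0],[0,0,0]]]'
```

```text
time: 25.6
tool_pos: [0.4399, -0.3458, 0.0094]
ee_rot: [3.138, -0.159, 1.679]
wrist_force: [0.2, -0.8, -0.6]
width: 0.0597
finger_force: 29.9
time: 25.9
tool_pos: [0.4405, -0.3462, 0.0075]
ee_rot: [3.137, -0.157, 1.679]
wrist_force: [1.2, 0.1, -0.1]
width: 0.0594
finger_force: 29.9
time: 26.1
tool_pos: [0.4407, -0.3463, 0.0069]
ee_rot: [3.137, -0.156, 1.679]
wrist_force: [-0.0, -0.8, -0.7]
width: 0.0596
finger_force: 29.9
```

```bash
python3 -m crank '[[1,[0,0,0.001],[0,0,0]],[1,[0,0,0],[0,0,0]]]'; python3 -m crank '[[1,[0,0,0.001],[0,0,0]],[1,[0,0,0],[0,0,0]]]'
python3 - <<'E'
from h import *
s=snap('top');P=pts(s);c=s['color'].astype(int)
for y in range(-380,-230,12):
    m=(abs(P[...,0]-.437)<.02)&(abs(P[...,1]-y/1000)<.006)&(c.max(-1)-c.min(-1)<30)&(P[...,2]<.08)&(P[...,2]>.008)
    if m.sum()>3: print(y,m.sum(),np.round(np.median(P[m][:,2])*1000,1))
E
```

```text
time: 26.3
tool_pos: [0.4407, -0.3463, 0.0068]
ee_rot: [3.137, -0.156, 1.679]
wrist_force: [-0.7, -0.3, 5.2]
width: 0.0598
finger_force: 29.9
time: 26.5
tool_pos: [0.4408, -0.3463, 0.0068]
ee_rot: [3.136, -0.155, 1.679]
wrist_force: [-2.0, -0.1, 8.9]
width: 0.0596
finger_force: 29.9
-344 16 18.4
-332 25 18.4
-320 35 17.5
-308 41 19.1
-296 33 17.0
-284 33 17.6
-272 42 17.3
-260 20 17.0
```

Seated: the top is at about 18 mm all along, with 9 N of contact. I'll release it and retreat.

```bash
python3 -m crank '[[0.2,[0,0,-0.001],[0,0,0]],[0,[0,0,0],[0,0,0]],[0,[0,0,0],[0,0,0]],[0,[0,0,0],[0,0,0]],[0,[0,0,-0.01],[0,0,0]],[0,[0,0,-0.03],[0,0,0]],[0,[0,0,-0.045],[0,0,0]],[0,[0,0,-0.045],[0,0,0]]]'; python3 -m crank '[[0,[0,0,-0.04],[0,0,0]],[0,[-0.045,0,0],[0,0,0]],[0,[-0.045,0,0],[0,0,0]],[0,[-0.045,0,0],[0,0,0]],[0,[-0.045,0,0],[0,0,0]],[0,[0,0,0],[0,0,0]],[0,[0,0,0],[0,0,0]]]'
python3 - <<'E'
from h import *
s=snap('top');save(s,'t5.png',None,1.5)
P=pts(s);c=s['color'].astype(int)
for y in range(-390,-230,12):
    m=(abs(P[...,0]-.437)<.02)&(abs(P[...,1]-y/1000)<.006)&(c.max(-1)-c.min(-1)<30)&(P[...,2]<.08)&(P[...,2]>.008)
    if m.sum()>3: print(y,m.sum(),np.round(np.median(P[m][:,2])*1000,1))
E
```

```text
time: 27.35
tool_pos: [0.4414, -0.3658, 0.1348]
ee_rot: [3.139, -0.159, 1.679]
wrist_force: [0.2, -0.8, 0.9]
width: 0.0943
finger_force: 0.0
time: 28.05
tool_pos: [0.461, -0.5494, 0.1428]
ee_rot: [3.139, -0.161, 1.678]
wrist_force: [-0.6, 0.8, 0.1]
width: 0.0939
finger_force: 0.0
-378 7 16.3
-366 36 18.4
-354 33 18.2
-342 35 19.1
-330 41 18.0
-318 33 17.4
-306 32 18.2
-294 39 17.6
-282 38 17.3
-270 33 17.2
-258 17 17.3
```

View pics/t5.png

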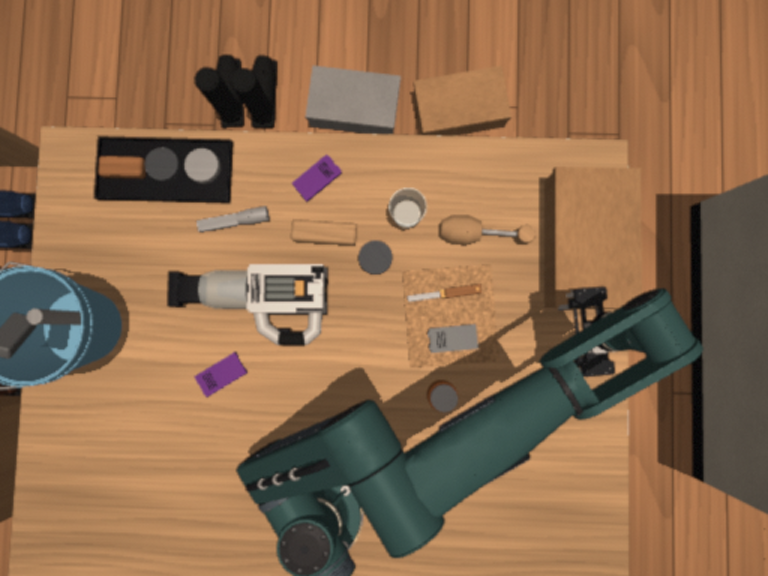

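The final view shows the cover flat on the mat at (453,338), vents up, with the lever on the mat at (445,293). The lock is back at (318,272), the battery bay is open, and the bystanders in view are unmoved. The larger lever is hidden under the arm.

```bash
python3 -c "
from bench import robot
print(robot.close_job())"
```

```text
the job is handed in; nothing more can be done
None
```

The job is handed in at about 28 s: the lock is at its end stop, the cover was prised out and lies flat on the mat with its outer face up, and the lever is back on the mat. Every bystander visible in the last picture is unmoved, but the larger lever was hidden under the arm in it.

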